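# Hold the loading cap over the test post

## Task

The square aluminium loading cap (a cup) has been left mouth up on the bench: turn it over so that it stands mouth down on the bench. Then lift it over the guard rail of the test fixture and stop with it held mouth down and level, about one centimetre above the square post in the middle, centred on the post and with its sides parallel to the post's sides, so that a colleague can check the fit before it is lowered. Finish while still holding it there, without lowering it onto the post or letting go; never touch the fixture or its rail, and leave the other things on the bench where they are.

Things in the scene. Friction and masses are not known exactly. Their poses are not given: they have to be found in the camera images.
- cap_center (a point): Centre (half-way up) of the loading cap: a square aluminium cup, 48 x 48 mm outside and 56 mm tall, walls and closed end 3 mm thick, about 0.11 kg, open at one end. Its z axis runs along the cup from the closed end to the mouth (up at the start, down once turned over); x and y are square to its flat sides. Starts standing mouth up on the bench, so this point is then 28 mm above it.
- cap_mouth (a point): Centre of the cap's open mouth, in the plane of its rim, 28 mm from the cap's centre along the cap's z; same axes.
- post_top (a point): Centre of the top face of the square steel post in the middle of the fixture: 26 x 26 mm, top face 60 mm above the bench; z up, x and y square to the post's sides. The post rises 32 mm from a 70 x 70 mm black step on the base plate.
- fixture: Test fixture fixed to the bench; origin under the post's centre, on the bench. Base plate 210 x 210 x 20 mm, dark steel. A round guard rail, 10 mm thick, runs round all four sides, parallel to the post's sides: centre line 90 mm from the post's axis and 110 mm above the bench (top at 115 mm), on four corner posts.
- collar: Loose steel collar, 40 mm diameter, 45 mm tall, standing on the bench; origin at the centre of its underside. Leave it alone.
- jaw: Loose spare jaw block, steel, 50 x 30 x 16 mm, lying on the bench; origin at the centre of its underside. Leave it alone.
- thumbscrew: Loose thumbscrew standing on its black 26 mm head, 36 mm tall; origin at the centre of its underside. Leave it alone.
Mind the look-alikes: they are no part of the job. Leave any red look-alike of the part that bears cap_center alone.

How it is judged:
On the way:
1. the cap stands mouth down on the bench (angle between cap_center's own z axis and vertical above 3.05 rad and height (world z) of cap_mouth below 0.004 m), for 0.2 s.
At the end, for the whole second after the job is handed in: The gripper holds the cap still, mouth down (level within 0.1 rad), rim 3 to 25 mm above the post's top, centred on the post within 8 mm (the clearance of the fit), sides parallel to the post's within 0.14 rad, nothing touching the fixture; collar, jaw and thumbscrew within 20 mm of where they were (horizontal distance between cap_mouth and post_top below 0.008 m and z of cap_mouth in the frame of post_top between 0.003 and 0.025 m and angle between cap_center's own z axis and vertical above 3.04 rad and (angle between the x axis of cap_center and the x axis of post_top, either way round below 0.14 rad or angle between the x axis of cap_center and the y axis of post_top, either way round below 0.14 rad) and contact force between cap and the fingers above 1 N and contact force between fixture and anything else below 0.2 N and linear speed of cap below 0.02 m/s and not (distance of collar from where it was at the start of the episode above 0.02 m) and not (distance of jaw from where it was at the start of the episode above 0.02 m) and not (distance of thumbscrew from where it was at the start of the episode above 0.02 m)); the arm keeps its last pose, push and grip.
It fails at once if the fixture or its guard rail is touched (contact force between fixture and anything else above 1 N).
It fails at once if the collar is moved (distance of collar from where it was at the start of the episode above 0.02 m).
It fails at once if the jaw is moved (distance of jaw from where it was at the start of the episode above 0.02 m).
It fails at once if the thumbscrew is moved (distance of thumbscrew from where it was at the start of the episode above 0.02 m).
It also fails if it takes over 72 s, if anything falls off the work surface, if the arm or the gripper's body presses on something with over 40 N, if the wrist force passes 120 N, or if a joint passes its speed limit or range.

## Robot

A 7-joint arm with a two-finger parallel gripper is mounted at the origin on the work surface. World frame = base frame: x ahead of the robot, y to its left, z up, the work surface at z = 0. Lengths are in m, angles in rad, forces in N, time in s.
With the tool pointing down it reaches from about 0.4 to 0.85 m from the base axis. Payload 10.4 kg.
Tool frame: the origin (TCP) lies at the centre of the arm's flange, where the gripper is bolted on; the fingertips stand 173 mm ahead of it and the grasp point (between the pads) lies 155 mm ahead of it; z points along the fingers, y is the line along which they close (so a half turn about z gives the same grasp; the last joint's range is limited). The gripper opens to 85 mm and grips with 20 to 120 N. Pads are 22 mm wide; open, the fingers measure 114 mm over their backs; the gripper's body (76 mm by 85 mm) begins 54 mm behind the grasp point. The pads swing forward as they close: fully open they stand 13 mm farther back than shut.
Start: joints at [-1.297, 0.332, -0.065, 1.46, 0.022, 1.35, -0.088], TCP at [0.183, 0.598, 0.405] pointing down, gripper open.
Joint ranges: [-2.6, 2.6], [-0.5, 2.12], [-1.47, 1.34], [0.16, 2.42], [-1.27, 4.41], [0.06, 2.06], [-2.6, 2.6]. Speed limits (rad/s): [2.22, 2.22, 2.79, 2.79, 3.14, 3.14, 3.14].

## Interface

Orientations are given as a unit quaternion [x, y, z, w].
In Python, from plant import manip gives the robot as it stands.
- The arm moves only by the tool arm_command, never from a script. Its argument "deltas" is a list of rows, each a list of 3 entries, a list of its own where there are three numbers: the shift along the world's x, y, z in m, then the turn, a rotation vector about the world's x, y, z in degrees, then the closure in counts, from 0 (fully open) to 255 (shut). A call has 1 to 12 rows; each row is the pose to reach, as a shift and turn from the pose commanded when the call began; what a row does not reach only later rows make up. A row lasts 1/10 s, in which the tool goes at most 50 mm and 8.59 degrees, less where a joint would pass 70% of its speed; a pose out of reach is approached as far as the arm can. A call with a gripper value outside its range is refused whole. The fingers move at their own pace and stop on an object; "force" is the grip in N (left out, the last holds). Time passes only in rows, so rows that repeat a pose let the fingers close. It gives the time, the measured TCP pose, the force, the opening and the grip force at its end, in the units of the state.
- manip.get_obs(): the state, without advancing time (a new reading comes with each control period).
- manip.get_image(name): name is "side" or "top"; returns a dict with "image" (480x640x3 uint8, red, green, blue), "camera_matrix" (3x3 intrinsics, pixels), "dist" ([k1, k2, p1, p2, k3] as OpenCV has them; the pictures are not rectified), "camera_from_world" (4x4, takes a point from world to camera coordinates). Camera axes: x right, y up, looking along -z (the intrinsics and any distortion apply to the point x, -y, -z); pixel columns grow to the right and rows downward; lengths in m; the calibration is good to about 2 mm. A picture is of the moment at which its call begins. There is no depth.
- manip.close_job(): hands the job in; it is judged then, once.
The state is a dict: "clock": time; "joints": joint angles; "joint_velocities": joint speeds; "effort": joint torques, N m; "ee_pos": TCP position; "eef_rot": TCP orientation; "contact_force": force on the tool from outside, world axes, zero at the start; "moment": the same for the moment, N m; "grip_width": opening from 0.0 (shut) to 1.0 (fully open); "gripper_force": force on a finger pad.
Only numpy, scipy, OpenCV 4.12 (cv2) and the standard library are available. Lean on these libraries where they do the work, as an engineer would, in place of code of your own. Each camera call takes 0.05 s, during which the arm holds its last target. There are 200 camera calls.

## Working session

There is one attempt and no reset: what is moved stays moved. The work goes in short steps, Python scripts to look and compute and a tool call to move; the robot and the scene stay as the last step left them, time stands still between calls to the robot, and variables do not carry over. Pictures are saved under pics/ and viewed, at most 10 in all, crops included, and the job is handed in when it is done.

Besides the shell and the picture viewer there is one more tool, called after "Request:" by a JSON object that holds its "method" and its "body". arm_command: Moves the arm, as the interface text tells. Its arguments: {"type":"object","properties":{"deltas":{"type":"array"},"force":{"type":"number"}},"required":["deltas"]}

```bash
mkdir -p pics
cat > h.py <<'E'
import numpy as np, cv2
from plant import manip
def grab(n):
    d=manip.get_image(n); return d
def save(img,name): cv2.imwrite('pics/'+name,cv2.cvtColor(np.ascontiguousarray(img),cv2.COLOR_RGB2BGR))
def rays(d,px):
    K=np.array(d['camera_matrix']);D=np.array(d['dist'],float);T=np.array(d['camera_from_world'])
    u=cv2.undistortPoints(np.array(px,float).reshape(-1,1,2),K,D).reshape(-1,2)
    v=np.c_[u[:,0],-u[:,1],-np.ones(len(u))]
    R=T[:3,:3]; return -R.T@T[:3,3], v@R
def plane(d,px,z):
    c,v=rays(d,px); return c+v*((z-c[2])/v[:,2])[:,None]
def proj(d,P):
    T=np.array(d['camera_from_world']);q=np.atleast_2d(P)@T[:3,:3].T+T[:3,3]
    q=q*[1,-1,-1]
    return cv2.projectPoints(q,np.zeros(3),np.zeros(3),np.array(d['camera_matrix']),np.array(d['dist'],float))[0].reshape(-1,2)
E
python3 - <<'E'
from h import *
for n in ['top','side']:
    d=grab(n); save(d['image'],n+'0.png'); print(n,rays(d,[[320,240]]))
o=manip.get_obs(); print(o)
E
```

```text
top (array([0.32497877, 0.05166248, 1.23061939]), array([[ 0.22192107,  0.01755115, -0.97502661]]))
side (array([ 0.32506436, -0.398509  ,  0.57519596]), array([[ 0.37435868,  0.62445243, -0.68577823]]))
{'clock': 0.1, 'joints': array([-1.29661762,  0.33280886, -0.06473226,  1.46087445,  0.02161112,
        1.34991723, -0.08849315]), 'joint_velocities': array([ 0.00061781, -0.00148015,  0.00053876, -0.00347963,  0.00069481,
       -0.00137469,  0.0007901 ]), 'effort': array([ 1.32340156e-03, -6.26733112e+01,  4.90237260e-02, -3.92441297e+01,
        1.62074278e-02,  6.66481486e-03, -3.00262889e-05]), 'ee_pos': array([0.18271865, 0.59756587, 0.40398715]), 'eef_rot': array([ 1.47815994e-01,  9.89014662e-01, -6.52473677e-04, -6.66539446e-05]), 'contact_force': array([ 0.196314  ,  0.94129391, -0.64344279]), 'moment': array([ 0.00578875, -0.02658836, -0.02351234]), 'gripper_force': 0.0, 'grip_width': 0.9945496601773595}
```

View pics/top0.png

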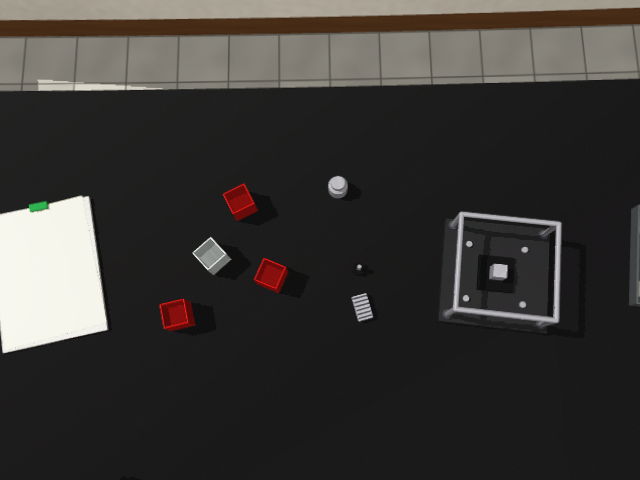

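View pics/side0.png

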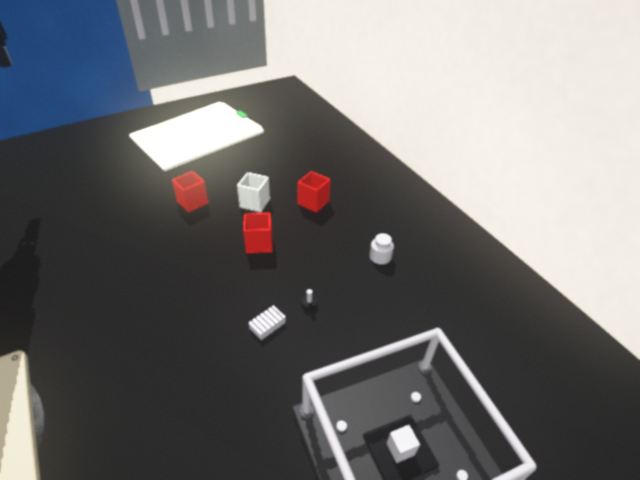

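The top view shows the grey cap at (211,255), red look-alikes at (240,202), (271,275) and (177,315), and the fixture post at (499,271). The collar is at (338,187), the thumbscrew at (360,269) and the jaw at (362,307). The cap meant is the bare aluminium one at (211,255), side view (254,191), because the other three are red.

Run:
```python
from h import *
d=grab('top'); im=d['image']
hsv=cv2.cvtColor(im,cv2.COLOR_RGB2HSV)
save(cv2.resize(im[180:350,140:300],None,fx=3.4,fy=3.4,interpolation=cv2.INTER_CUBIC),'crop1.png')
grey=((hsv[...,1]<60)&(hsv[...,2]>85)).astype(np.uint8)
def blob(mask,x,y,r):
    m=np.zeros_like(mask); m[y-r:y+r,x-r:x+r]=mask[y-r:y+r,x-r:x+r]
    cs=cv2.findContours(m,cv2.RETR_EXTERNAL,cv2.CHAIN_APPROX_NONE)[0]
    return max(cs,key=cv2.contourArea).reshape(-1,2)
def rep(name,mask,x,y,r,z):
    c=blob(mask,x,y,r); P=plane(d,c,z)[:,:2]
    R=cv2.minAreaRect((P*1000).astype(np.float32)); print(name,np.round(R[0],1),np.round(R[1],1),round(R[2],1),len(c))
rep('cap',grey,211,255,26,.056)
rep('post',((hsv[...,1]<60)&(hsv[...,2]>170)).astype(np.uint8),499,271,14,.06)
rep('rail',grey,505,268,70,.11)
rep('collar',grey,338,187,20,.03); rep('jaw',grey,362,307,20,.016); rep('thumb',(hsv[...,2]>60).astype(np.uint8),360,269,10,.036)
red=((hsv[...,1]>120)&(hsv[...,2]>60)).astype(np.uint8)
for x,y in [(240,202),(271,275),(177,315)]: rep('red',red,x,y,26,.056)
```

```text
cap [566.  285.4] [62.4 48.8] 42.0 81
post [ 524.7 -271.6] [23.9 24.5] 79.9 47
rail [ 520.6 -264.4] [204.5 200.1] 82.7 435
collar [709.8  35.7] [38.9 44.9] 88.8 59
jaw [464.6  -6.8] [50.3 31.4] 14.4 77
thumb [541.6  -3. ] [ 7.9 10.1] 88.3 15
red [674.  231.4] [65.4 48.9] 26.2 95
red [525.3 169.4] [56.6 53.4] 66.0 95
red [453.1 348.5] [56.4 59.8] 12.8 110
```

View pics/crop1.png

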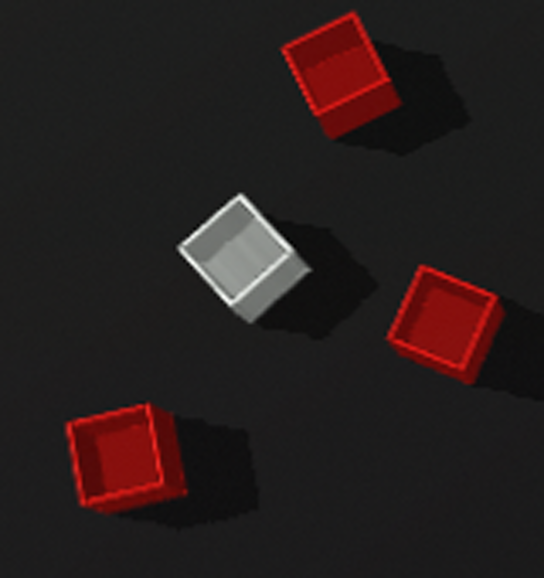

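The crop confirms that the grey aluminium cup at crop (235,250) is the only unpainted one. Its rim corners are at crop (240,195), (291,251), (232,304) and (179,248).

Run:
```python
from h import *
d=grab('top'); im=d['image']
c=np.array([(240,195),(291,251),(232,304),(179,248)])/3.4+[140,180]
P=plane(d,c-.35,.056)[:,:2]; print('cap',P.mean(0),[np.degrees(np.arctan2(*(P[(i+1)%4]-P[i])[::-1])).round(1) for i in range(4)],np.linalg.norm(P-np.roll(P,1,0),axis=1))
R=plane(d,[(462,215),(560,224),(556,320),(457,310)],.11)[:,:2]; print('rail',R.mean(0),[np.degrees(np.arctan2(*(R[(i+1)%4]-R[i])[::-1])).round(1) for i in range(4)],np.linalg.norm(R-np.roll(R,1,0),axis=1))
# second view: side, rim centre of cap & post top
s=grab('side'); save(cv2.resize(s['image'][160:480,150:550],None,fx=2,fy=1.8,interpolation=cv2.INTER_CUBIC),'side1.png')
print(proj(s,[[*P.mean(0),.056],[.5247,-.2716,.06]]))
save(cv2.resize(im[195:345,430:590],None,fx=4,fy=4,interpolation=cv2.INTER_CUBIC),'fix.png')
```

```text
cap [0.57087429 0.28985399] [np.float64(-138.2), np.float64(132.4), np.float64(43.1), np.float64(-48.2)] [0.04577263 0.04506879 0.04467392 0.04557661]
rail [ 0.52310029 -0.27431405] [np.float64(-96.8), np.float64(171.7), np.float64(83.2), np.float64(-6.8)] [0.1793945  0.18124164 0.17945707 0.17668575]
[[251.51745775 181.0811339 ]
 [401.54502713 437.86903151]]
```

View pics/fix.png

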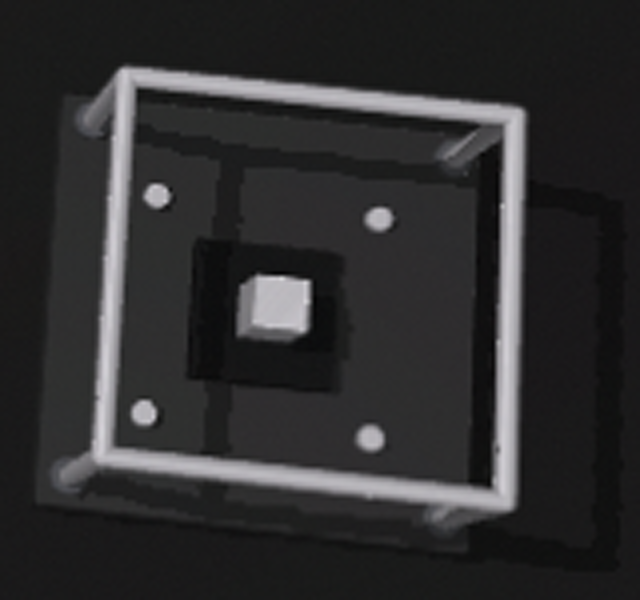

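The crop shows the post top centred at crop (280,307), so pixel (500,271.7), and a regular square rail with its sides near -7° and 83°. I move above the cap now, fingers along azimuth 42°.

Request:
{"method": "arm_command", "body": {"deltas": [[[0.04, -0.03, -0.0], [0, 0, -6], 0], [[0.08, -0.06, 0], [0, 0, -12], 0], [[0.12, -0.09, 0], [0, 0, -18], 0], [[0.16, -0.12, 0], [0, 0, -24], 0], [[0.2, -0.155, 0], [0, 0, -31], 0], [[0.24, -0.19, 0], [0, 0, -31], 0], [[0.28, -0.22, 0], [0, 0, -31], 0], [[0.32, -0.25, -0.03], [0, 0, -31], 0], [[0.36, -0.28, -0.07], [0, 0, -31], 0], [[0.388, -0.308, -0.11], [0, 0, -31], 0], [[0.388, -0.308, -0.14], [0, 0, -31], 0], [[0.388, -0.308, -0.14], [0, 0, -31], 0]], "force": 40}}

```text
clock: 1.45
ee_pos: [0.5712, 0.2857, 0.2591]
eef_rot: [0.409, 0.913, -0.004, -0.002]
contact_force: [-1.8, 0.4, -0.6]
grip_width: 1.0
gripper_force: 0.0
```

Run:
```python
from h import *
s=grab('side'); save(s['image'],'side2.png')
o=manip.get_obs(); print(o['clock'],o['ee_pos'],o['eef_rot'],o['joints'].round(2))
```

```text
1.5 [0.57082485 0.28733348 0.26060036] [ 0.40813691  0.91291485 -0.00294073 -0.00144267] [-0.73  0.48  0.25  1.59 -0.13  1.09  0.28]
```

View pics/side2.png

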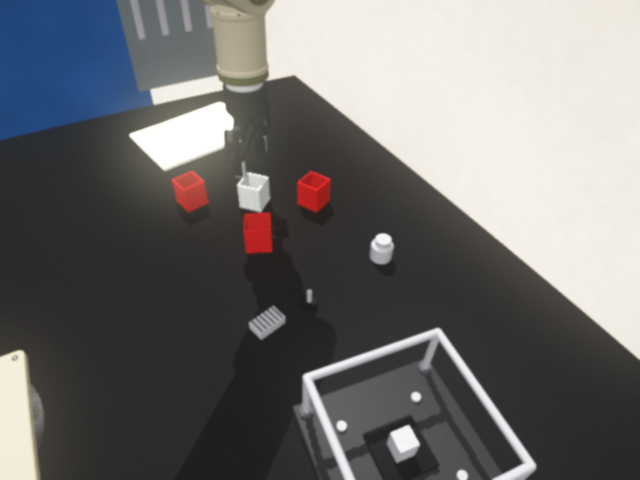

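The picture shows the gripper hovering right over the grey cap, at about (247,150), with the neighbours clear. I descend and close.

Request:
{"method": "arm_command", "body": {"deltas": [[[0, 0, -0.035], [0, 0, 0], 0], [[0, 0, -0.07], [0, 0, 0], 0], [[0, 0, -0.072], [0, 0, 0], 0], [[0, 0, -0.072], [0, 0, 0], 255], [[0, 0, -0.072], [0, 0, 0], 255], [[0, 0, -0.072], [0, 0, 0], 255], [[0, 0, -0.072], [0, 0, 0], 255], [[0, 0, -0.072], [0, 0, 0], 255], [[0, 0, -0.072], [0, 0, 0], 255], [[0, 0, -0.072], [0, 0, 0], 255]], "force": 40}}

```text
clock: 2.5
ee_pos: [0.5716, 0.2904, 0.1955]
eef_rot: [0.407, 0.914, 0.002, 0.001]
contact_force: [-1.1, 0.2, 9.1]
grip_width: 0.558
gripper_force: 42.7
```

Request:
{"method": "arm_command", "body": {"deltas": [[[0, 0, 0.04], [0, 0, 0], 255], [[0, 0, 0.08], [0, 0, 0], 255], [[0, 0, 0.1], [0, 0, 0], 255], [[0.005, -0.035, 0.1], [0, 0, 8], 255], [[0.01, -0.07, 0.1], [0, 0, 16], 255], [[0.015, -0.105, 0.1], [0, 0, 24], 255], [[0.02, -0.14, 0.1], [0, 0, 32], 255], [[0.024, -0.175, 0.1], [0, 0, 40], 255], [[0.028, -0.215, 0.1], [0, 0, 48], 255], [[0.028, -0.215, 0.1], [0, 0, 48], 255], [[0.028, -0.215, 0.1], [0, 0, 48], 255]]}}

```text
clock: 3.6
ee_pos: [0.599, 0.0733, 0.2937]
eef_rot: [0.002, 1.0, 0.0, 0.001]
contact_force: [0.4, 1.0, -0.0]
grip_width: 0.557
gripper_force: 42.0
```

Request:
{"method": "arm_command", "body": {"deltas": [[[0, 0, -0.04], [0, 0, 0], 255], [[0, 0, -0.07], [0, 0, 0], 255], [[0, 0, -0.09], [0, 0, 0], 255], [[0, 0, -0.097], [0, 0, 0], 255], [[0, 0, -0.097], [0, 0, 0], 255], [[0, 0, -0.097], [0, 0, 0], 255]]}}

```text
clock: 4.2
ee_pos: [0.5991, 0.0759, 0.1967]
eef_rot: [-0.0, 1.0, 0.0, 0.001]
contact_force: [0.7, 0.3, -0.5]
grip_width: 0.561
gripper_force: 42.2
```

Request:
{"method": "arm_command", "body": {"deltas": [[[0, 0, -0.002], [0, 0, 0], 255], [[0, 0, -0.002], [0, 0, 0], 255], [[0, 0, -0.002], [0, 0, 0], 70], [[0, 0, -0.002], [0, 0, 0], 70], [[0, 0, -0.002], [0, 0, 0], 70], [[0, 0, -0.002], [0, 0, 0], 70]]}}

```text
clock: 4.8
ee_pos: [0.5988, 0.0747, 0.1937]
eef_rot: [0.0, 1.0, 0.0, -0.0]
contact_force: [0.1, -0.0, -0.0]
grip_width: 0.725
gripper_force: 0.0
```

Request:
{"method": "arm_command", "body": {"deltas": [[[-0.023, 0, -0.001], [0, -8, 0], 70], [[-0.045, 0, -0.006], [0, -16, 0], 70], [[-0.067, 0, -0.015], [0, -24, 0], 70], [[-0.086, 0, -0.027], [0, -32, 0], 70], [[-0.104, 0, -0.041], [0, -40, 0], 70], [[-0.12, 0, -0.057], [0, -48, 0], 70], [[-0.131, 0, -0.073], [0, -55, 0], 70], [[-0.131, 0, -0.073], [0, -55, 0], 70], [[-0.131, 0, -0.073], [0, -55, 0], 70], [[-0.131, 0, -0.073], [0, -55, 0], 70]]}}

```text
clock: 5.8
ee_pos: [0.489, 0.0628, 0.1413]
eef_rot: [0.02, 0.949, -0.064, 0.308]
contact_force: [-34.6, 13.9, 78.7]
grip_width: 0.725
gripper_force: 39.5
```

Run:
```python
from h import *
s=grab('side'); t=grab('top')
save(np.hstack([cv2.resize(s['image'][120:420,180:480],(400,400)),cv2.resize(t['image'][120:420,150:450],(400,400))]),'tilt1.png')
o=manip.get_obs(); print(o['clock'],o['ee_pos'],o['eef_rot'],o['joints'].round(2),o['contact_force'],o['grip_width'])
```

```text
5.9 [0.48875074 0.06288182 0.14145671] [ 0.01945256  0.94901497 -0.06412387  0.30802648] [-0.63  0.3   0.32  2.29  1.51  0.24 -0.26] [-21.71438761  11.0411925   59.27145237] 0.725111817554579
```

View pics/tilt1.png

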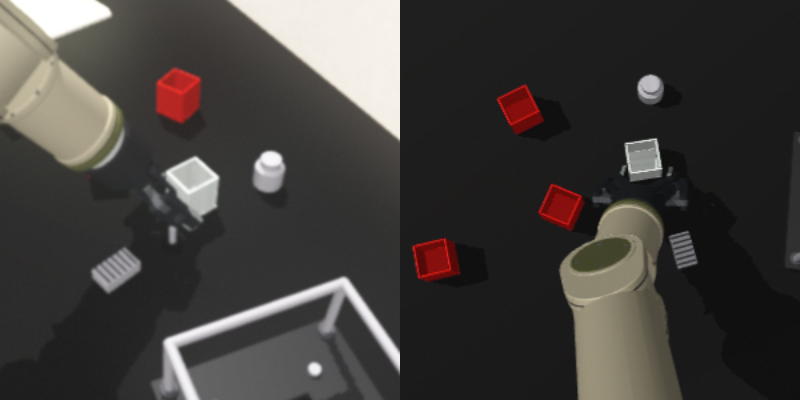

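The pictures show the cap upright at crop (642,160) in the top half. The tool is short of its tilt, with its wrist near a singularity and the fingers pressing on something, so I back off upwards.

Request:
{"method": "arm_command", "body": {"deltas": [[[0.02, 0, 0.04], [0, 0, 0], 70], [[0.04, 0, 0.08], [0, 5, 0], 70], [[0.06, 0, 0.12], [0, 13, 0], 70], [[0.07, 0, 0.15], [0, 21, 0], 70], [[0.07, 0, 0.16], [0, 29, 0], 70], [[0.07, 0, 0.16], [0, 37, 0], 70], [[0.07, 0, 0.16], [0, 45, 0], 70], [[0.05, 0, 0.18], [0, 55, 0], 70], [[0.0, 0, 0.18], [0, 55, 0], 70], [[-0.03, 0, 0.18], [0, 55, 0], 70], [[-0.03, 0, 0.18], [0, 55, 0], 70]]}}

```text
clock: 7.0
ee_pos: [0.4526, 0.0578, 0.3163]
eef_rot: [-0.014, 0.982, -0.071, -0.175]
contact_force: [0.5, -1.3, 0.1]
grip_width: 0.725
gripper_force: 0.0
```

```bash
cat >> h.py <<'E'
def hsvof(d): return cv2.cvtColor(d['image'],cv2.COLOR_RGB2HSV)
def blob(mask,x,y,r):
    m=np.zeros_like(mask); x,y=int(x),int(y); m[y-r:y+r,x-r:x+r]=mask[y-r:y+r,x-r:x+r]
    return max(cv2.findContours(m,cv2.RETR_EXTERNAL,cv2.CHAIN_APPROX_NONE)[0],key=cv2.contourArea).reshape(-1,2)
E
python3 - <<'E'
from h import *
o=manip.get_obs(); print(o['clock'],o['ee_pos'].round(3),o['eef_rot'].round(3),o['joints'].round(2),o['contact_force'].round(1),o['grip_width'])
s=grab('side'); t=grab('top')
save(np.hstack([cv2.resize(s['image'][120:420,180:480],(400,400)),cv2.resize(t['image'][120:420,150:450],(400,400))]),'back1.png')
E
```

```text
7.0 [0.453 0.058 0.316] [-0.014  0.982 -0.071 -0.175] [-0.27  0.18  0.02  1.87  0.05  1.47  1.34] [ 0.5 -1.3  0.1] 0.724827248898372
```

View pics/back1.png

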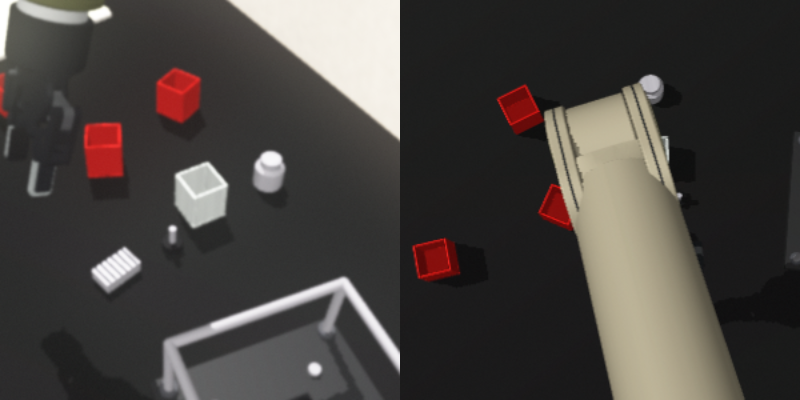

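The cap is still upright at side crop (200,192) and the thumbscrew is where it was. The radial tilt runs into the wrist limit, so I will tilt sideways instead, with fingers along x and tilt in the y-z plane. First I turn the tool and clear the view.

```bash
cat >> h.py <<'E'
from scipy.spatial.transform import Rotation as Ro
def turn(az,phi=0):  # rotvec deg from measured pose to: tool down, finger axis az, then rolled phi about world x
    o=manip.get_obs(); a=np.radians(az); y=np.array([np.cos(a),np.sin(a),0]); z=np.array([0,0,-1.])
    G=Ro.from_rotvec([np.radians(phi),0,0])*Ro.from_matrix(np.c_[np.cross(y,z),y,z])
    return np.degrees((G*Ro.from_quat(o['eef_rot']).inv()).as_rotvec()).round(1)
E
python3 -c "
from h import *
print(turn(0))"
```

```text
[ -9.1 -22.  -90.4]
```

Request:
{"method": "arm_command", "body": {"deltas": [[[0, 0.03, 0.02], [-0.8, -1.8, -7.5], 70], [[0, 0.06, 0.04], [-1.5, -3.7, -15.1], 70], [[0, 0.1, 0.06], [-2.3, -5.5, -22.6], 70], [[0, 0.14, 0.08], [-3, -7.3, -30.1], 70], [[0, 0.18, 0.08], [-3.8, -9.2, -37.7], 70], [[0, 0.22, 0.08], [-4.6, -11, -45.2], 70], [[0, 0.26, 0.08], [-5.3, -12.8, -52.7], 70], [[0, 0.3, 0.08], [-6.1, -14.7, -60.3], 70], [[0, 0.33, 0.08], [-6.8, -16.5, -67.8], 70], [[0, 0.33, 0.08], [-7.6, -18.3, -75.3], 70], [[0, 0.33, 0.08], [-8.3, -20.2, -82.9], 70], [[0, 0.33, 0.08], [-9.1, -22, -90.4], 70]]}}

```text
clock: 8.3
ee_pos: [0.4554, 0.3885, 0.3962]
eef_rot: [0.709, 0.705, 0.002, 0.001]
contact_force: [-0.5, 0.2, 0.4]
grip_width: 0.72
gripper_force: 0.0
```

```bash
cat >> h.py <<'E'
def capview(name,z=.056,thr=95):
    d=grab('top'); im=d['image']; hs=hsvof(d)
    x0,y0=int(proj(d,[[.61,.075,.03]])[0][0]),int(proj(d,[[.61,.075,.03]])[0][1])
    m=((hs[...,1]<60)&(hs[...,2]>thr)).astype(np.uint8)
    c=blob(m,x0,y0,34); P=plane(d,c,z)[:,:2]*1000
    r=cv2.minAreaRect(P.astype(np.float32)); print(name,'c',np.round(r[0],1),np.round(r[1],1),round(r[2],1),'px0',x0,y0)
    save(cv2.resize(im[y0-50:y0+50,x0-50:x0+50],None,fx=5,fy=5,interpolation=cv2.INTER_CUBIC),name+'.png')
E
python3 - <<'E'
from h import *
o=manip.get_obs(); print(o['clock'],o['ee_pos'].round(3),o['joints'].round(2),turn(0))
capview('cap2')
E
```

```text
8.3 [0.455 0.389 0.396] [-0.76  0.28 -0.02  1.55  0.01  1.31 -0.79] [-0.1  0.2  0.3]
cap2 c [598.8  36.3] [49.3 58.5] 88.8 px0 319 234
```

View pics/cap2.png

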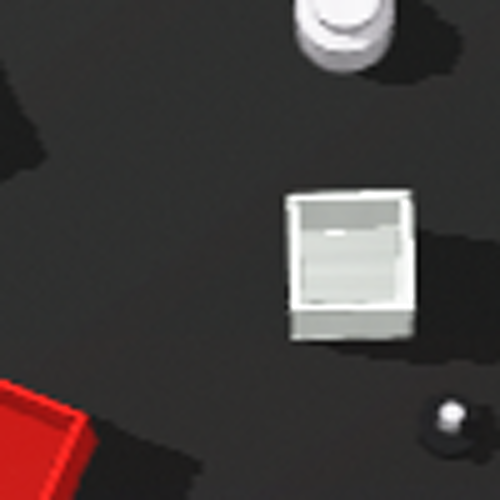

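The crop shows the cap upright at crop (351,250), nearly square to the axes. It was pushed about 4 cm in -y, to roughly (0.604, 0.036). The collar and thumbscrew are clear of it. I pick it vertically with fingers along x.

Request:
{"method": "arm_command", "body": {"deltas": [[[0.015, -0.04, 0], [0, 0, 0], 40], [[0.03, -0.08, 0], [0, 0, 0], 40], [[0.05, -0.12, 0], [0, 0, 0], 40], [[0.07, -0.16, 0], [0, 0, 0], 40], [[0.09, -0.2, 0], [0, 0, 0], 40], [[0.11, -0.24, 0], [0, 0, 0], 40], [[0.125, -0.28, 0], [0, 0, 0], 40], [[0.14, -0.32, -0.03], [0, 0, 0], 40], [[0.149, -0.353, -0.06], [0, 0, 1], 40], [[0.149, -0.353, -0.1], [0, 0, 1], 40], [[0.149, -0.353, -0.1], [0, 0, 1], 40], [[0.149, -0.353, -0.1], [0, 0, 1], 40]]}}

```text
clock: 9.55
ee_pos: [0.6041, 0.0358, 0.2968]
eef_rot: [0.7, 0.714, 0.0, -0.0]
contact_force: [0.5, 0.8, 1.0]
grip_width: 0.846
gripper_force: 0.0
```

Request:
{"method": "arm_command", "body": {"deltas": [[[0, 0, -0.04], [0, 0, 0], 40], [[0, 0, -0.08], [0, 0, 0], 40], [[0, 0, -0.105], [0, 0, 0], 40], [[0, 0, -0.105], [0, 0, 0], 40], [[0, 0, -0.105], [0, 0, 0], 255], [[0, 0, -0.105], [0, 0, 0], 255], [[0, 0, -0.105], [0, 0, 0], 255], [[0, 0, -0.105], [0, 0, 0], 255], [[0, 0, -0.105], [0, 0, 0], 255], [[0, 0, -0.105], [0, 0, 0], 255]]}}

```text
clock: 10.55
ee_pos: [0.6052, 0.0354, 0.1945]
eef_rot: [0.701, 0.713, 0.002, 0.001]
contact_force: [-1.3, 1.8, 8.6]
grip_width: 0.559
gripper_force: 42.4
```

Request:
{"method": "arm_command", "body": {"deltas": [[[0, 0, 0.03], [0, 0, 0], 255], [[0.007, 0.025, 0.04], [0, 0, 0], 255], [[0.015, 0.055, 0.04], [0, 0, 0], 255], [[0.015, 0.055, 0.02], [0, 0, -1], 255], [[0.015, 0.055, 0.003], [0, 0, -1], 255], [[0.015, 0.055, 0.0], [0, 0, -1], 255], [[0.015, 0.055, -0.001], [0, 0, -1], 255], [[0.015, 0.055, -0.001], [0, 0, -1], 70], [[0.015, 0.055, -0.001], [0, 0, -1], 70], [[0.015, 0.055, -0.001], [0, 0, -1], 70], [[0.015, 0.055, -0.001], [0, 0, -1], 70]]}}

```text
clock: 11.65
ee_pos: [0.6189, 0.0898, 0.1906]
eef_rot: [0.707, 0.707, 0.0, -0.0]
contact_force: [-0.4, 0.2, 0.4]
grip_width: 0.724
gripper_force: 0.0
```

Request:
{"method": "arm_command", "body": {"deltas": [[[0, -0.023, -0.002], [8, 0, 0], 70], [[0, -0.045, -0.006], [16, 0, 0], 70], [[0, -0.067, -0.015], [24, 0, 0], 70], [[0, -0.067, -0.015], [24, 0, 0], 70], [[0, -0.067, -0.015], [24, 0, 0], 70]]}}

```text
clock: 12.15
ee_pos: [0.6187, 0.0212, 0.1748]
eef_rot: [0.693, 0.691, 0.146, -0.147]
contact_force: [0.4, 0.5, -0.1]
grip_width: 0.722
gripper_force: 0.0
```

Run:
```python
from h import *
o=manip.get_obs(); print(o['clock'],o['ee_pos'].round(3),o['joints'].round(2),turn(0),o['contact_force'].round(1))
```

```text
12.15 [0.619 0.021 0.175] [ 0.01  0.56 -0.01  1.69 -0.51  0.96  0.31] [-23.9  -0.1   0.2] [ 0.4  0.5 -0.1]
```

Request:
{"method": "arm_command", "body": {"deltas": [[[0, -0.019, -0.012], [8, 0, 0], 70], [[0, -0.037, -0.026], [16, 0, 0], 70], [[0, -0.046, -0.037], [21, 0, 0], 70], [[0, -0.046, -0.037], [21, 0, 0], 70], [[0, -0.046, -0.037], [21, 0, 0], 255], [[0, -0.046, -0.037], [21, 0, 0], 255], [[0, -0.046, -0.037], [21, 0, 0], 255], [[0, -0.046, -0.037], [21, 0, 0], 255], [[0, -0.046, -0.037], [21, 0, 0], 255], [[0, -0.046, -0.037], [21, 0, 0], 255]]}}

```text
clock: 13.15
ee_pos: [0.6188, -0.0228, 0.1385]
eef_rot: [0.653, 0.653, 0.271, -0.271]
contact_force: [-0.2, 0.5, -1.1]
grip_width: 0.558
gripper_force: 43.4
```

Run:
```python
from h import *
o=manip.get_obs(); print(o['clock'],o['ee_pos'].round(3),o['joints'].round(2),turn(0),o['contact_force'].round(1))
```

```text
13.15 [ 0.619 -0.023  0.139] [ 0.27  0.7  -0.15  1.65 -0.79  1.09  0.63] [-45.  -0.  -0.] [-0.2  0.5 -1.1]
```

Request:
{"method": "arm_command", "body": {"deltas": [[[0, 0, 0.025], [0, 0, 0], 255], [[0, 0, 0.045], [0, 0, 0], 255], [[0, 0.017, 0.06], [-8, 0, 0], 255], [[0, 0.035, 0.072], [-16, 0, 0], 255], [[0, 0.056, 0.081], [-24, 0, 0], 255], [[0, 0.077, 0.088], [-32, 0, 0], 255], [[0, 0.099, 0.091], [-40, 0, 0], 255], [[0, 0.121, 0.092], [-48, 0, 0], 255], [[0, 0.143, 0.089], [-56, 0, 0], 255], [[0, 0.165, 0.083], [-64, 0, 0], 255], [[0, 0.165, 0.083], [-64, 0, 0], 255]]}}

```text
clock: 14.25
ee_pos: [0.6174, 0.1492, 0.2205]
eef_rot: [0.694, 0.701, -0.117, 0.117]
contact_force: [-0.9, 1.0, -1.9]
grip_width: 0.562
gripper_force: 43.5
```

Request:
{"method": "arm_command", "body": {"deltas": [[[0, 0.021, -0.008], [-8, 0, 0], 255], [[0, 0.04, -0.02], [-16, 0, 0], 255], [[0, 0.061, -0.038], [-26, 0, 0], 255], [[0, 0.061, -0.038], [-26, 0, 0], 255], [[0, 0.061, -0.038], [-26, 0, 0], 255]]}}

```text
clock: 14.75
ee_pos: [0.6184, 0.2034, 0.1824]
eef_rot: [0.653, 0.654, -0.271, 0.269]
contact_force: [0.3, -0.1, -1.0]
grip_width: 0.558
gripper_force: 43.5
```

Run:
```python
from h import *
o=manip.get_obs(); print(o['clock'],o['ee_pos'].round(4),o['joints'].round(2),turn(0),o['contact_force'].round(1),o['grip_width'])
```

```text
14.75 [0.6184 0.2034 0.1824] [-0.76  0.76  0.31  1.48  0.47  1.37 -0.69] [44.9 -0.1 -0.1] [ 0.3 -0.1 -1. ] 0.5579542465101466
```

Request:
{"method": "arm_command", "body": {"deltas": [[[0, 0, -0.02], [0, 0, 0], 255], [[0, 0, -0.036], [0, 0, 0], 255], [[0, 0, -0.042], [0, 0, 0], 255], [[0, 0, -0.043], [0, 0, 0], 255], [[0, 0, -0.043], [0, 0, 0], 255]]}}

```text
clock: 15.25
ee_pos: [0.619, 0.2025, 0.1405]
eef_rot: [0.654, 0.653, -0.271, 0.27]
contact_force: [0.2, 0.5, -1.2]
grip_width: 0.556
gripper_force: 43.5
```

Request:
{"method": "arm_command", "body": {"deltas": [[[0, 0, -0.001], [0, 0, 0], 255], [[0, 0, -0.002], [0, 0, 0], 255], [[0, 0, -0.002], [0, 0, 0], 255]]}}

```text
clock: 15.55
ee_pos: [0.6188, 0.203, 0.1385]
eef_rot: [0.653, 0.653, -0.27, 0.27]
contact_force: [-1.4, -0.5, -1.7]
grip_width: 0.559
gripper_force: 43.5
```

Request:
{"method": "arm_command", "body": {"deltas": [[[0, 0, -0.001], [0, 0, 0], 255], [[0, 0, -0.002], [0, 0, 0], 255], [[0, 0, -0.002], [0, 0, 0], 255]]}}

```text
clock: 15.85
ee_pos: [0.6188, 0.203, 0.1363]
eef_rot: [0.653, 0.653, -0.27, 0.27]
contact_force: [0.6, -0.2, -1.5]
grip_width: 0.56
gripper_force: 43.5
```

Run:
```python
from h import *
o=manip.get_obs(); print(o['clock'],o['ee_pos'].round(4),o['contact_force'].round(1))
# lowest image row of the bright cap in the side view vs expected contact
s=grab('side'); hs=hsvof(s); m=((hs[...,1]<60)&(hs[...,2]>120)).astype(np.uint8)
p=proj(s,[[.619,.09,.024],[.619,.063,.0],[.619,.118,.0],[.595,.063,0],[.595,.118,0],[.643,.063,0]]);print(p.round(0))
c=blob(m,*p[0],40);print(cv2.boundingRect(c),cv2.approxPolyDP(c,3,True).reshape(-1,2).tolist())
save(cv2.resize(s['image'][int(p[0][1])-60:int(p[0][1])+60,int(p[0][0])-60:int(p[0][0])+60],None,fx=5,fy=5),'side3.png')
```

```text
15.85 [0.6188 0.203  0.1363] [ 0.6 -0.2 -1.5]
[[320. 246.]
 [327. 264.]
 [313. 246.]
 [316. 269.]
 [301. 250.]
 [338. 260.]]
(304, 222, 37, 46) [[325, 222], [305, 228], [306, 255], [316, 267], [338, 258], [340, 238]]
```

View pics/side3.png

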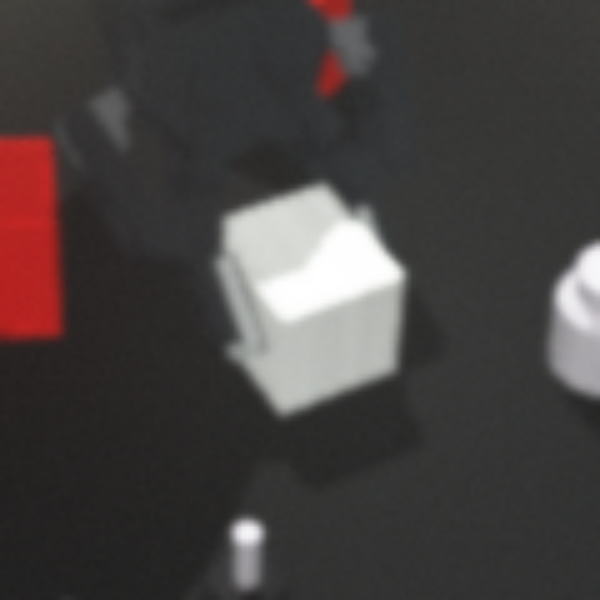

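The picture shows the cap lying on its side just above the bench, closed end at crop (340,340), mouth towards the gripper. I lower to contact, then release.

Request:
{"method": "arm_command", "body": {"deltas": [[[0, 0, -0.001], [0, 0, 0], 255], [[0, 0, -0.002], [0, 0, 0], 255], [[0, 0, -0.002], [0, 0, 0], 255]]}}

```text
clock: 16.2
ee_pos: [0.6189, 0.2032, 0.136]
eef_rot: [0.654, 0.653, -0.271, 0.271]
contact_force: [-6.1, 3.2, 15.8]
grip_width: 0.558
gripper_force: 44.8
```

Request:
{"method": "arm_command", "body": {"deltas": [[[0, 0, -0.001], [0, 0, 0], 255], [[0, 0, -0.001], [0, 0, 0], 255]]}}

```text
clock: 16.4
ee_pos: [0.6189, 0.2033, 0.1359]
eef_rot: [0.654, 0.652, -0.271, 0.271]
contact_force: [-9.8, 3.6, 21.7]
grip_width: 0.557
gripper_force: 45.4
```

Request:
{"method": "arm_command", "body": {"deltas": [[[0, 0, 0.003], [0, 0, 0], 255], [[0, 0, 0.003], [0, 0, 0], 70], [[0, 0, 0.003], [0, 0, 0], 70], [[0, 0, 0.003], [0, 0, 0], 70], [[0, 0, 0.003], [0, 0, 0], 70], [[0, 0, 0.003], [0, 0, 0], 70]]}}

```text
clock: 17.0
ee_pos: [0.6188, 0.2028, 0.1361]
eef_rot: [0.653, 0.653, -0.271, 0.27]
contact_force: [-0.0, 0.1, 0.3]
grip_width: 0.725
gripper_force: 0.0
```

Request:
{"method": "arm_command", "body": {"deltas": [[[0, -0.014, 0.016], [8, 0, 0], 70], [[0, -0.033, 0.028], [16, 0, 0], 70], [[0, -0.053, 0.037], [24, 0, 0], 70], [[0, -0.074, 0.044], [32, 0, 0], 70], [[0, -0.096, 0.047], [40, 0, 0], 70], [[0, -0.119, 0.048], [48, 0, 0], 70], [[0, -0.141, 0.045], [56, 0, 0], 70], [[0, -0.163, 0.039], [64, 0, 0], 70], [[0, -0.163, 0.039], [64, 0, 0], 70], [[0, -0.163, 0.039], [64, 0, 0], 70]]}}

```text
clock: 18.0
ee_pos: [0.6188, 0.038, 0.1749]
eef_rot: [0.699, 0.696, 0.116, -0.117]
contact_force: [-0.6, 0.5, -0.4]
grip_width: 0.73
gripper_force: 0.0
```

Run:
```python
from h import *
o=manip.get_obs(); print(o['clock'],o['ee_pos'].round(4),o['joints'].round(2),turn(0),o['contact_force'].round(1))
s=grab('side'); hs=hsvof(s); m=((hs[...,1]<60)&(hs[...,2]>120)).astype(np.uint8)
c=blob(m,320,246,40);print(cv2.boundingRect(c),cv2.approxPolyDP(c,3,True).reshape(-1,2).tolist())
```

```text
18.0 [0.6188 0.038  0.1749] [ 0.03  0.55 -0.09  1.69 -0.36  0.92  0.17] [-18.9  -0.    0.2] [-0.6  0.5 -0.4]
(305, 232, 36, 36) [[334, 232], [326, 234], [306, 252], [305, 257], [315, 266], [338, 258], [340, 239]]
```

Request:
{"method": "arm_command", "body": {"deltas": [[[0, -0.018, -0.008], [8, 0, 0], 70], [[0, -0.037, -0.02], [16, 0, 0], 70], [[0, -0.052, -0.032], [23, 0, 0], 70], [[0, -0.058, -0.038], [26, 0, 0], 70], [[0, -0.058, -0.038], [26, 0, 0], 70], [[0, -0.058, -0.038], [26, 0, 0], 255], [[0, -0.058, -0.038], [26, 0, 0], 255], [[0, -0.058, -0.038], [26, 0, 0], 255], [[0, -0.058, -0.038], [26, 0, 0], 255], [[0, -0.058, -0.038], [26, 0, 0], 255], [[0, -0.058, -0.038], [26, 0, 0], 255]]}}

```text
clock: 19.15
ee_pos: [0.6188, -0.0178, 0.1376]
eef_rot: [0.653, 0.653, 0.271, -0.271]
contact_force: [0.1, 1.2, 0.8]
grip_width: 0.559
gripper_force: 42.4
```

Request:
{"method": "arm_command", "body": {"deltas": [[[0, 0, 0.025], [0, 0, 0], 255], [[0, 0, 0.045], [0, 0, 0], 255], [[0, 0.017, 0.06], [-8, 0, 0], 255], [[0, 0.035, 0.072], [-16, 0, 0], 255], [[0, 0.056, 0.081], [-24, 0, 0], 255], [[0, 0.077, 0.088], [-32, 0, 0], 255], [[0, 0.099, 0.091], [-40, 0, 0], 255], [[0, 0.121, 0.092], [-48, 0, 0], 255], [[0, 0.143, 0.089], [-56, 0, 0], 255], [[0, 0.165, 0.083], [-64, 0, 0], 255], [[0, 0.165, 0.083], [-64, 0, 0], 255]]}}

```text
clock: 20.25
ee_pos: [0.6172, 0.154, 0.2187]
eef_rot: [0.694, 0.701, -0.117, 0.117]
contact_force: [-0.1, 1.2, -1.5]
grip_width: 0.556
gripper_force: 42.4
```

Request:
{"method": "arm_command", "body": {"deltas": [[[0, 0.021, -0.008], [-8, 0, 0], 255], [[0, 0.04, -0.02], [-16, 0, 0], 255], [[0, 0.061, -0.038], [-26, 0, 0], 255], [[0, 0.061, -0.038], [-26, 0, 0], 255], [[0, 0.061, -0.06], [-26, 0, 0], 255], [[0, 0.061, -0.072], [-26, 0, 0], 255], [[0, 0.061, -0.077], [-26, 0, 0], 255], [[0, 0.061, -0.078], [-26, 0, 0], 255], [[0, 0.061, -0.078], [-26, 0, 0], 255]]}}

```text
clock: 21.15
ee_pos: [0.6192, 0.2071, 0.1429]
eef_rot: [0.654, 0.653, -0.27, 0.27]
contact_force: [0.8, 0.8, -1.4]
grip_width: 0.556
gripper_force: 42.5
```

Next I lower about 4 mm more to reach contact.

Request:
{"method": "arm_command", "body": {"deltas": [[[0, 0, -0.002], [0, 0, 0], 255], [[0, 0, -0.004], [0, 0, 0], 255], [[0, 0, -0.005], [0, 0, 0], 255], [[0, 0, -0.005], [0, 0, 0], 255]]}}

```text
clock: 21.55
ee_pos: [0.6188, 0.2081, 0.1376]
eef_rot: [0.653, 0.653, -0.27, 0.27]
contact_force: [-0.3, 0.7, 2.1]
grip_width: 0.557
gripper_force: 42.6
```

Request:
{"method": "arm_command", "body": {"deltas": [[[0, 0, -0.001], [0, 0, 0], 255], [[0, 0, -0.001], [0, 0, 0], 255], [[0, 0, -0.001], [0, 0, 0], 255], [[0, 0, 0.0], [0, 0, 0], 255], [[0, 0, 0.0], [0, 0, 0], 70], [[0, 0, 0.0], [0, 0, 0], 70], [[0, 0, 0.0], [0, 0, 0], 70], [[0, 0, 0.0], [0, 0, 0], 70], [[0, 0, 0.0], [0, 0, 0], 70]]}}

```text
clock: 22.45
ee_pos: [0.6188, 0.2079, 0.1372]
eef_rot: [0.653, 0.653, -0.271, 0.27]
contact_force: [0.4, -0.3, -0.7]
grip_width: 0.729
gripper_force: 0.0
```

Run:
```python
from h import *
o=manip.get_obs(); print(o['clock'],o['ee_pos'].round(4),o['joints'].round(2),turn(0),o['contact_force'].round(1))
s=grab('side'); hs=hsvof(s); m=((hs[...,1]<60)&(hs[...,2]>120)).astype(np.uint8)
c=blob(m,320,246,45);print(cv2.boundingRect(c),cv2.approxPolyDP(c,3,True).reshape(-1,2).tolist())
C=np.array([[.595,.07],[.643,.07],[.643,.118],[.595,.118]])
print(proj(s,np.r_[np.c_[C,[0]*4],np.c_[C,[.056]*4]]).round(0).tolist())
```

```text
22.45 [0.6188 0.2079 0.1372] [-0.68  0.81  0.19  1.47  0.54  1.35 -0.78] [45. -0.  0.] [ 0.4 -0.3 -0.7]
(298, 219, 43, 46) [[334, 222], [322, 219], [303, 226], [298, 234], [301, 253], [313, 264], [336, 256], [340, 236]]
[[314.0, 266.0], [337.0, 258.0], [324.0, 242.0], [301.0, 250.0], [314.0, 244.0], [338.0, 235.0], [325.0, 219.0], [301.0, 228.0]]
```

The side-view contour matches a cap standing mouth down at about (0.619, 0.094), with bottom corners (313,264) and (336,256). I swing the tool upright and regrasp from above.

Request:
{"method": "arm_command", "body": {"deltas": [[[0, -0.016, 0.02], [8, 0, 0], 70], [[0, -0.034, 0.034], [16, 0, 0], 70], [[0, -0.054, 0.045], [24, 0, 0], 70], [[0, -0.076, 0.053], [32, 0, 0], 70], [[0, -0.099, 0.057], [40, 0, 0], 70], [[0, -0.113, 0.058], [45, 0, 0], 70], [[0, -0.113, 0.058], [45, 0, 0], 70], [[0, -0.113, 0.058], [45, 0, 0], 70], [[0, -0.113, 0.058], [45, 0, 0], 70]]}}

```text
clock: 23.4
ee_pos: [0.6185, 0.0972, 0.1949]
eef_rot: [0.706, 0.708, -0.001, -0.0]
contact_force: [0.0, 0.5, 0.5]
grip_width: 0.727
gripper_force: 0.0
```

Request:
{"method": "arm_command", "body": {"deltas": [[[0, 0, 0], [0, 0, 0], 255], [[0, 0, 0], [0, 0, 0], 255], [[0, 0, 0], [0, 0, 0], 255], [[0, 0, 0], [0, 0, 0], 255], [[0, 0, 0], [0, 0, 0], 255], [[0, 0, 0], [0, 0, 0], 255]]}}

```text
clock: 24.0
ee_pos: [0.6187, 0.0948, 0.1951]
eef_rot: [0.707, 0.707, -0.0, -0.0]
contact_force: [0.7, -0.3, -1.0]
grip_width: 0.555
gripper_force: 41.4
```

Run:
```python
from h import *
o=manip.get_obs(); print(o['clock'],o['ee_pos'].round(4),o['joints'].round(2),turn(0),o['contact_force'].round(1))
s=grab('side'); hs=hsvof(s); m=((hs[...,1]<60)&(hs[...,2]>120)).astype(np.uint8)
c=blob(m,320,246,45);print(cv2.boundingRect(c),cv2.approxPolyDP(c,3,True).reshape(-1,2).tolist())
# post: top-face corners from crop, on z=.06, and side view post
t=grab('top')
print('post top',plane(t,np.array([(255,276),(309,279),(306,338),(251,335)])/4+[430,195]-.4,.06).round(4).tolist())
q=plane(t,np.array([(255,276),(309,279),(306,338),(251,335)])/4+[430,195]-.4,.06).mean(0);print(q)
m=((hs[...,1]<60)&(hs[...,2]>150)).astype(np.uint8); c=blob(m,403,443,25);print(cv2.approxPolyDP(c,2,True).reshape(-1,2).tolist())
a=np.radians(-7);u=np.array([np.cos(a),np.sin(a)]);v=np.array([-u[1],u[0]])
C=np.array([[q[0],q[1]]+13*(i*u+j*v)/1000 for i,j in [(-1,-1),(1,-1),(1,1),(-1,1)]])
print(proj(s,np.r_[np.c_[C,[.06]*4],np.c_[C,[.028]*4]]).round(1).tolist())
```

```text
24.0 [0.6187 0.0948 0.1951] [-0.19  0.52 -0.05  1.66  0.03  0.96 -0.24] [-0. -0.  0.] [ 0.7 -0.3 -1. ]
(303, 219, 37, 47) [[326, 219], [312, 227], [307, 248], [303, 248], [314, 265], [337, 256], [337, 227], [334, 229]]
post top [[0.5379, -0.2605, 0.06], [0.5359, -0.2862, 0.06], [0.5073, -0.2823, 0.06], [0.5092, -0.2563, 0.06]]
[ 0.52257632 -0.27132347  0.06      ]
[[408, 425], [390, 433], [392, 449], [397, 460], [412, 454], [419, 444]]
[[395.7, 453.0], [415.1, 444.6], [404.1, 424.6], [385.1, 432.5], [391.5, 462.9], [410.2, 454.7], [399.8, 435.3], [381.5, 443.0]]
```

Request:
{"method": "arm_command", "body": {"deltas": [[[0, 0, 0.04], [0, 0, 0], 255], [[0, 0, 0.08], [0, 0, 0], 255], [[0, 0, 0.12], [0, 0, 0], 255], [[0, 0, 0.16], [0, 0, 0], 255], [[-0.01, -0.04, 0.17], [0, 0, -1], 255], [[-0.02, -0.08, 0.17], [0, 0, -2], 255], [[-0.03, -0.12, 0.17], [0, 0, -3], 255], [[-0.04, -0.16, 0.17], [0, 0, -4], 255], [[-0.05, -0.2, 0.17], [0, 0, -5], 255], [[-0.06, -0.24, 0.17], [0, 0, -6], 255], [[-0.07, -0.28, 0.17], [0, 0, -7], 255], [[-0.07, -0.28, 0.17], [0, 0, -7], 255]]}}

```text
clock: 25.3
ee_pos: [0.5464, -0.1919, 0.3655]
eef_rot: [0.752, 0.659, -0.001, 0.001]
contact_force: [0.8, -0.4, -2.4]
grip_width: 0.556
gripper_force: 42.2
```

Request:
{"method": "arm_command", "body": {"deltas": [[[-0.008, -0.03, 0], [0, 0, 0], 255], [[-0.016, -0.06, 0], [0, 0, 0], 255], [[-0.022, -0.08, 0], [0, 0, 0], 255], [[-0.024, -0.088, 0], [0, 0, 0], 255], [[-0.024, -0.088, 0], [0, 0, 0], 255], [[-0.024, -0.088, 0], [0, 0, 0], 255], [[-0.024, -0.088, 0], [0, 0, 0], 255]]}}

```text
clock: 26.0
ee_pos: [0.5255, -0.2715, 0.3653]
eef_rot: [0.748, 0.663, 0.0, -0.0]
contact_force: [-0.1, 0.8, -1.1]
grip_width: 0.56
gripper_force: 42.2
```

Run:
```python
from h import *
o=manip.get_obs(); print(o['clock'],o['ee_pos'].round(4),o['joints'].round(2),turn(-7),o['contact_force'].round(1),o['grip_width'])
```

```text
26.0 [ 0.5255 -0.2715  0.3653] [ 0.25  0.28  0.18  1.62 -0.05  1.25  0.32] [-0.1 -0.  -0.1] [-0.1  0.8 -1.1] 0.5597138437523549
```

Request:
{"method": "arm_command", "body": {"deltas": [[[0, -0.001, -0.03], [0, 0, 0], 255], [[0, -0.001, -0.055], [0, 0, 0], 255], [[0, -0.001, -0.075], [0, 0, 0], 255], [[0, -0.001, -0.08], [0, 0, 0], 255], [[0, -0.001, -0.08], [0, 0, 0], 255], [[0, -0.001, -0.08], [0, 0, 0], 255]]}}

```text
clock: 26.6
ee_pos: [0.5253, -0.2739, 0.2865]
eef_rot: [0.749, 0.663, 0.001, 0.0]
contact_force: [-0.1, -0.0, -1.0]
grip_width: 0.554
gripper_force: 42.1
```

Run:
```python
from h import *
o=manip.get_obs(); print(o['clock'],o['ee_pos'].round(4),turn(-7),o['contact_force'].round(1))
s=grab('side'); im=s['image'].copy()
p=o['ee_pos']; a=np.radians(-7);u=np.array([np.cos(a),np.sin(a)]);v=np.array([-u[1],u[0]])
sq=lambda h:[p[:2]+h*(i*u+j*v) for i,j in [(-1,-1),(1,-1),(1,1),(-1,1)]]
print('rim',proj(s,np.c_[sq(.024),[p[2]-.195]*4]).round(1).tolist())
print('post',proj(s,np.c_[sq(.013),[.06]*4]).round(1).tolist())
print('post base',proj(s,np.c_[sq(.013),[.028]*4]).round(1).tolist())
save(cv2.resize(im[330:480,310:510],None,fx=4,fy=4,interpolation=cv2.INTER_CUBIC),'fin.png')
```

```text
26.6 [ 0.5253 -0.2739  0.2865] [-0.   0.1 -0. ] [-0.1 -0.  -1. ]
rim [[399.7, 456.4], [437.3, 439.8], [415.2, 402.3], [379.1, 416.8]]
post [[398.9, 453.8], [418.3, 445.3], [407.2, 425.4], [388.2, 433.3]]
post base [[394.6, 463.6], [413.2, 455.4], [402.7, 436.0], [384.5, 443.7]]
```

View pics/fin.png

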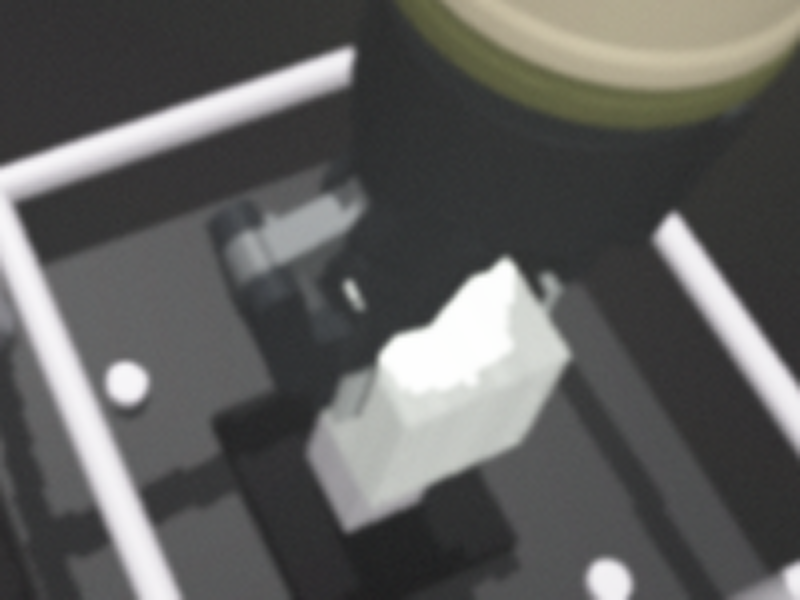

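The picture shows the cap mouth down over the post, with rim corners near crop (365,500) and (525,440). Cap and post agree with their projections to within about 2 px, so I make the final small descent.

Request:
{"method": "arm_command", "body": {"deltas": [[[-0.001, 0, -0.007], [0, 0, 0], 255], [[-0.001, 0, -0.014], [0, 0, 0], 255], [[-0.001, 0, -0.019], [0, 0, 0], 255], [[-0.001, 0, -0.019], [0, 0, 0], 255], [[-0.001, 0, -0.019], [0, 0, 0], 255], [[-0.001, 0, -0.019], [0, 0, 0], 255], [[-0.001, 0, -0.019], [0, 0, 0], 255], [[-0.001, 0, -0.019], [0, 0, 0], 255], [[-0.001, 0, -0.019], [0, 0, 0], 255]]}}

```text
clock: 27.55
ee_pos: [0.5238, -0.2741, 0.2664]
eef_rot: [0.749, 0.663, 0.0, -0.0]
contact_force: [-0.4, -0.8, -1.9]
grip_width: 0.556
gripper_force: 42.1
```

Run:
```python
from h import *
o=manip.get_obs(); print(o['clock'],o['ee_pos'].round(4),turn(-7),o['contact_force'].round(1),o['gripper_force'])
s=grab('side'); hs=hsvof(s); m=((hs[...,1]<60)&(hs[...,2]>105)).astype(np.uint8)
c=blob(m,415,440,42);print(cv2.approxPolyDP(c,2.5,True).reshape(-1,2).tolist())
p=o['ee_pos']; a=np.radians(-7);u=np.array([np.cos(a),np.sin(a)]);v=np.array([-u[1],u[0]])
sq=lambda h:[p[:2]+h*(i*u+j*v) for i,j in [(-1,-1),(1,-1),(1,1),(-1,1)]]
for h,z in [(.024,p[2]-.195),(.024,p[2]-.139),(.013,.06),(.013,.028)]: print(proj(s,np.c_[sq(h),[z]*4]).round(1).tolist())
```

```text
27.55 [ 0.5238 -0.2741  0.2664] [-0. -0.  0.] [-0.4 -0.8 -1.9] 42.09062039852142
[[441, 408], [439, 414], [430, 404], [391, 434], [387, 445], [398, 464], [436, 447], [447, 428], [441, 418], [444, 412]]
[[395.7, 463.8], [432.5, 447.6], [411.2, 410.6], [376.0, 425.0]]
[[404.3, 444.4], [444.0, 427.1], [420.2, 388.3], [382.3, 403.3]]
[[397.9, 454.6], [417.3, 446.1], [406.3, 426.1], [387.3, 434.1]]
[[393.7, 464.4], [412.3, 456.2], [401.9, 436.8], [383.6, 444.5]]
```

```bash
python3 -c "
from plant import manip
print(manip.close_job())"
```

```text
the job is handed in; nothing more can be done
None
```

I turned the cap mouth down on the bench, lifted it over the rail, and handed the job in with it held level about 11 mm above the post: by the side view, centred to about 1 mm and parallel within a few degrees. My first tilt attempt pressed the gripper on something with roughly 80 N and pushed the cap about 4 cm. I saw no sign the fixture or loose parts moved, but did not re-measure them at the end, and no verdict came back.

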